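Make the polishing caddy ready to carry

TASK

The pipe bowls left in the caddy are in the way: first clear every one of them out into the green tray. Then press the lid of every paste tin fully home and stand all the tins upright on the floor of the caddy's compartments. Last, swing the caddy's red carry handle up and over fully home to its end stop; throughout, do not disturb the oil bottle, the felt cone and the wax bar.

Things in the scene. Friction and masses are not known exactly. Their poses are not given: they have to be found in the camera images.
- caddy: low wooden caddy, fixed on the bench, 122 (x) x 218 (y) x 26 mm high; origin under its centre. Floor 6 mm thick, outer walls 6 mm thick; two partitions 4 mm thick, 20 mm high, along its x at y = -35 and +35 mm, make three compartments centred at y = -70, 0, +70 mm, each 110 (x) by 66 (y) mm inside
- handle (a joint): stiff carry handle: red bar along the caddy's y, 18 mm thick, 242 mm long, on two 130 mm steel arms outside the caddy's ends (y = -118, +118 mm), turning about the caddy's y through point hinge. 0 = folded down on the caddy's -x side (bar 128 mm before the hinge, 43 mm above the bench); grows swinging up and over; upright at 1.39; end stop 1.56 rad. Stays where left; 2 to 4 N at the bar
- bar (a point): middle of the red bar's axis; at joint value q it lies 130 mm from the hinge at (-130 cos(q+0.18), 0, +130 sin(q+0.18)) mm in the caddy's frame from point hinge
- hinge (a point): middle of the handle's hinge axis, 20 mm above the caddy's underside, at the caddy's centre
- tray: low green open tray, fixed on the bench, 230 (x) x 140 (y) x 20 mm high, walls and floor about 4 mm thick; origin under its centre
- mat: cork mat on which the tins stand at the start, fixed, 240 (x) x 150 (y) x 3 mm; origin under its centre
- bowl_a: unfinished dark red-brown wooden pipe bowl, 60 g: an upright cylinder 38 mm in diameter and 48 mm high, with a shank 20 mm wide and 20 mm high lying at its foot and reaching to 58 mm along its +x; origin under the cylinder's centre. May be absent
- tin_a: round aluminium polishing-paste tin with a buff label, about 165 g: body 50 mm in diameter, 50 mm high, with a black press-on lid (47 mm in diameter, flat top) above; top of the lid 70 mm above the underside as found (proud, a red neck showing), 62 mm when fully home; origin under its centre. May be absent
- lid_a (a joint): how far the lid of tin_a is pressed down, m: 0 = standing 8 mm proud, 0.008 = fully home; tight fit, moves at about 6 N and stays where it is
- bowl_b: unfinished dark red-brown wooden pipe bowl, 60 g: an upright cylinder 38 mm in diameter and 48 mm high, with a shank 20 mm wide and 20 mm high lying at its foot and reaching to 58 mm along its +x; origin under the cylinder's centre. May be absent
- tin_b: round aluminium polishing-paste tin with a buff label, about 165 g: body 50 mm in diameter, 50 mm high, with a black press-on lid (47 mm in diameter, flat top) above; top of the lid 70 mm above the underside as found (proud, a red neck showing), 62 mm when fully home; origin under its centre. May be absent
- lid_b (a joint): how far the lid of tin_b is pressed down, m: 0 = standing 8 mm proud, 0.008 = fully home; tight fit, moves at about 6 N and stays where it is
- bowl_c: unfinished dark red-brown wooden pipe bowl, 60 g: an upright cylinder 38 mm in diameter and 48 mm high, with a shank 20 mm wide and 20 mm high lying at its foot and reaching to 58 mm along its +x; origin under the cylinder's centre. May be absent
- tin_c: round aluminium polishing-paste tin with a buff label, about 165 g: body 50 mm in diameter, 50 mm high, with a black press-on lid (47 mm in diameter, flat top) above; top of the lid 70 mm above the underside as found (proud, a red neck showing), 62 mm when fully home; origin under its centre. May be absent
- lid_c (a joint): how far the lid of tin_c is pressed down, m: 0 = standing 8 mm proud, 0.008 = fully home; tight fit, moves at about 6 N and stays where it is
- oil: amber oil bottle, 48 mm in diameter, 85 mm high; bystander; origin under its centre
- cone: felt polishing cone, 52 mm in diameter at its foot, 55 mm high; bystander; origin under its centre
- wax: green bar of polishing wax, 50 (x) x 110 (y) x 28 mm; bystander; origin under its centre

How it is judged (in metres and radians):
On the way, in this order (a step that is already met when the one before it is completed fails the run):
1. all pipe bowls lie in the green tray (x of bowl_a in the frame of tray between -0.112 and 0.112 m and y of bowl_a in the frame of tray between -0.067 and 0.067 m and z of each of bowl_a, bowl_b, bowl_c in the frame of tray below 0.04 m and linear speed of each of bowl_a, bowl_b, bowl_c below 0.03 m/s and x of bowl_b in the frame of tray between -0.112 and 0.112 m and y of bowl_b in the frame of tray between -0.067 and 0.067 m and x of bowl_c in the frame of tray between -0.112 and 0.112 m and y of bowl_c in the frame of tray between -0.067 and 0.067 m), for 0.2 s.
2. all tins stand in the caddy with their lids home, the handle not yet up (x of tin_a in the frame of caddy between -0.045 and 0.045 m and y of tin_a in the frame of caddy between -0.095 and 0.095 m and z of each of tin_a, tin_b, tin_c in the frame of caddy below 0.011 m and angle between each of tin_a, tin_b, tin_c's own z axis and vertical below 0.12 rad and linear speed of each of tin_a, tin_b, tin_c below 0.03 m/s and value of joint each of lid_a, lid_b, lid_c above 0.0062 m and x of tin_b in the frame of caddy between -0.045 and 0.045 m and y of tin_b in the frame of caddy between -0.095 and 0.095 m and x of tin_c in the frame of caddy between -0.045 and 0.045 m and y of tin_c in the frame of caddy between -0.095 and 0.095 m and value of joint handle below 1 rad), for 0.2 s.
3. the handle is at its end stop (value of joint handle above 1.48 rad), for 0.2 s.
At the end, for the whole second after the job is handed in: every pipe bowl lies in the green tray, every tin stands upright (within 0.12 rad) on the caddy's floor with its lid pressed at least 6.2 of its 8 mm, the handle is within 0.08 rad of its end stop (over 1.48 rad), and all is at rest (all of step 1 and x of tin_a in the frame of caddy between -0.045 and 0.045 m and y of tin_a in the frame of caddy between -0.095 and 0.095 m and z of each of tin_a, tin_b, tin_c in the frame of caddy below 0.011 m and angle between each of tin_a, tin_b, tin_c's own z axis and vertical below 0.12 rad and linear speed of each of tin_a, tin_b, tin_c below 0.03 m/s and value of joint each of lid_a, lid_b, lid_c above 0.0062 m and x of tin_b in the frame of caddy between -0.045 and 0.045 m and y of tin_b in the frame of caddy between -0.095 and 0.095 m and x of tin_c in the frame of caddy between -0.045 and 0.045 m and y of tin_c in the frame of caddy between -0.095 and 0.095 m and value of joint handle above 1.48 rad); the robot touches nothing.
It fails at once if the oil bottle is moved more than 30 mm or tipped over (distance of oil from where it was at the start of the episode above 0.03 m or angle between oil's own z axis and vertical above 0.5 rad).
It fails at once if the felt cone is moved more than 30 mm or tipped over (distance of cone from where it was at the start of the episode above 0.03 m or angle between cone's own z axis and vertical above 0.5 rad).
It fails at once if the wax bar is moved more than 30 mm or tipped over (distance of wax from where it was at the start of the episode above 0.03 m or angle between wax's own z axis and vertical above 0.5 rad).
Of bowl_a, bowl_b, bowl_c only 2 to 3 are there at a start; the rules pass over those that are not, and their reading is None.
Of tin_a, tin_b, tin_c only 2 to 3 are there at a start; the rules pass over those that are not, and their reading is None.
At some moment in a run one of bowl_a, bowl_b, bowl_c, tin_a, tin_b, tin_c may be knocked a few centimetres aside while the robot is not near it.
It also fails if it takes over 210 s, if anything falls off the work surface, if the arm or the gripper's body presses on something with over 40 N, if the wrist force passes 120 N, or if a joint passes its speed limit or range.

ROBOT

A 6-joint arm with a two-finger parallel gripper is mounted at the origin on the work surface. World frame = base frame: x ahead of the robot, y to its left, z up, the work surface at z = 0. Lengths are in m, angles in degrees, forces in N, time in s.
With the tool pointing down it reaches from about 0.35 to 0.875 m from the base axis. Payload 4.2 kg.
Tool frame: the origin (TCP) lies midway between the tips of the shut fingers; the grasp point (between the pads) lies 19 mm behind it; y points along the fingers, z is the direction in which the jaws open and shut, and the axes are right-handed (so a half turn about y gives the same grasp; the last joint's range is limited). The gripper opens to 87 mm and grips with 3 to 60 N. Pads are 19 mm wide; open, the fingers measure 117 mm over their backs; the gripper's body (75 mm by 190 mm) begins 51 mm behind the grasp point.
Start: joints at [87.869, 22.042, 0.453, 0, -68.411, -14.817], TCP at [0.182, 0.598, 0.223] pointing down, gripper open.
Joint ranges: [-179.83, 179.83], [-69.29, 118.12], [-61.27, 80.66], [-181.25, 117.63], [-171.15, -9.14], [-177.46, 177.46]. Speed limits (degrees/s): [159.86, 159.86, 180, 180, 180, 180].

INTERFACE

Orientations are given as [roll, pitch, yaw] about the fixed x, y, z axes, in that order (R = Rz(yaw) Ry(pitch) Rx(roll)).
In Python, from workcell import env gives the robot as it stands. The module is installed in compiled form; this text tells all that it offers. Calls block until the motion is done:
- env.goto(position, orientation): joint-space move of the TCP to a pose.
- env.move_straight(position, rotation=None, rate=0.15, force_limit=None): straight line of the TCP; rotation=None keeps the orientation; rate is the mean speed in m/s. With force_limit (N) it stops when the force on the tool has changed by that much, and returns True; else False.
- env.set_joints(angles): joint-space move.
- env.gripper_to(opening, grasp_force=None): opening from 0.0 (shut) to 1.0 (fully open); grasp_force is the grip in N (None keeps the last); returns when the fingers have stopped.
- env.dwell(seconds).
- env.inverse_kinematics(position, orientation): joint angles nearest the present ones, or None.
- env.read_state(): the state.
- env.grab_frame(name): name is "side" or "top" or "wrist"; returns a dict with "image" (400x640x3 uint8, blue, green, red), "fx", "fy", "cx", "cy" (pixels), "position" and "orientation" of the camera in the world. Camera axes: x right, y up, looking along -z (the intrinsics and any distortion apply to the point x, -y, -z); pixel columns grow to the right and rows downward; lengths in m; the calibration is good to about 2 mm. The wrist camera is an equidistant fisheye: a pixel r from the principal point sees the ray r / f radians off the axis. A picture is of the moment at which its call begins. There is no depth.
A pose or a line that the arm cannot do raises env.Unreachable and nothing moves.
- env.close_job(): hands the job in, once; it reports no verdict.
Trained networks look in a picture, given as the dict that the camera call returned (one of the last four; its "shot" number tells which), for a name from the list of things; names that differ only in an ending like _2 or _b are one class to them, and where a whole thing is asked for, a point or a joint stands for the part that bears it (a point fixed in the world has none). Each returns a list of dicts, best first, with "score" (0 to 1); they miss things now and then, are a little off and sometimes report something else, mostly with a low value. They report only what shows in the picture. A call takes as long as a camera call.
- env.search_frame(picture, thing): "xyz" ([x, y, z] in m, in world coordinates, good to about 4 mm: the middle of the surface that is visible of it).
- env.trace(picture, thing): "mask" (400x640 bool, what is visible of it).
The state is a dict: "clock": time; "joint_positions": joint angles; "qvel": joint speeds; "joint_torque": joint torques, N m; "position": TCP position; "tool_rot": TCP orientation; "force": force on the tool from outside, world axes, zero at the start; "wrist_torque": the same for the moment, N m; "opening": opening from 0.0 (shut) to 1.0 (fully open).
Only numpy, scipy, OpenCV 4.12 (cv2) and the standard library are available. Lean on these libraries where they do the work, as an engineer would, in place of code of your own. Each camera call takes 0.05 s, during which the arm holds its last target.

## Working session

There is one attempt and no reset: what is moved stays moved. The work goes in short steps, each a Python script; the robot and the scene stay as the last script left them, time stands still between calls to the robot, and variables do not carry over. Pictures are saved under pics/ and viewed, and the job is handed in when it is done.

```bash
mkdir -p pics; ls; python3 - <<'E'
from workcell import env
import cv2
s=env.read_state();print(s)
for n in("top","side","wrist"):
    p=env.grab_frame(n);cv2.imwrite(f"pics/a_{n}.png",p["image"]);print(n,p["shot"],p["fx"],p["fy"],p["cx"],p["cy"],p["position"],p["orientation"],[k for k in p])
    if n!="wrist":
        for t in("caddy","tray","mat","bowl_a","tin_a","oil","cone","wax","bar","handle"):
            print(t,[(d["xyz"],round(d["score"],2)) for d in env.search_frame(p,t)])
E
```

```text
pics
{'clock': 0.0, 'joint_positions': array([ 8.78676287e+01,  2.20908457e+01,  3.79900495e-01, -3.00508962e-02,
       -6.84102064e+01, -1.48152410e+01]), 'qvel': array([-0.01517005, -0.05820565, -0.03372495,  0.05652976, -0.0093076 ,
        0.06919079]), 'joint_torque': array([ 8.60521159e-04, -3.90666282e+01,  1.87398505e+01,  4.21958819e+00,
        1.09312608e-02, -1.91506911e-04]), 'position': array([0.18200057, 0.59728645, 0.22145678]), 'tool_rot': array([-8.98757345e+01,  3.98848193e-03,  1.63041305e+02]), 'force': array([-0.21346215,  0.11605527,  0.39461125]), 'wrist_torque': array([-0.00781123, -0.00691054, -0.05109259]), 'opening': 1.0018992638153796}
top 1 403.796376767344 403.796376767344 319.31451838715185 194.8401302446565 [ 0.40397493 -0.01895542  1.22033675] [  7.029767     1.22093298 -91.07856997] ['image', 'fx', 'fy', 'cx', 'cy', 'position', 'orientation', 'shot']
caddy [([0.5535, -0.0084, 0.0052], 0.64)]
tray [([0.4396, -0.3494, 0.0018], 0.65)]
mat [([0.459, 0.3446, 0.0028], 0.86), ([0.4656, 0.2922, 0.0663], 0.58), ([0.5537, -0.0105, 0.0044], 0.36)]
bowl_a [([0
[... 882 characters left out ...]
1, 0.0723], 0.62), ([0.5425, -0.0891, 0.0367], 0.61)]
tin_a [([0.382, 0.3084, 0.0524], 0.79), ([0.4641, 0.2872, 0.0527], 0.71), ([0.7109, 0.1638, 0.0445], 0.46)]
oil [([0.7122, 0.1633, 0.0469], 0.83)]
cone [([0.5416, -0.0086, 0.0221], 0.65), ([0.7346, -0.0403, 0.0273], 0.5)]
wax [([0.6914, -0.1976, 0.032], 0.57), ([0.5449, -0.0892, 0.0374], 0.17)]
bar [([0.4449, -0.0352, 0.0703], 0.6), ([0.5383, 0.3016, 0.0536], 0.24)]
handle [([0.4474, -0.035, 0.0618], 0.77)]
wrist 3 309.70691628693146 309.70691628693146 316.4589918275402 201.8705576040215 [0.26166693 0.57395132 0.38553417] [-1.74463755e+01  4.46849931e-03 -1.06993878e+02] ['image', 'fx', 'fy', 'cx', 'cy', 'position', 'orientation', 'shot']
```

View pics/a_top.png

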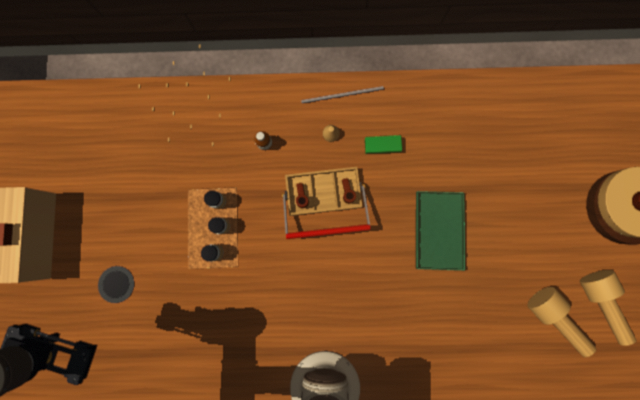

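View pics/a_side.png

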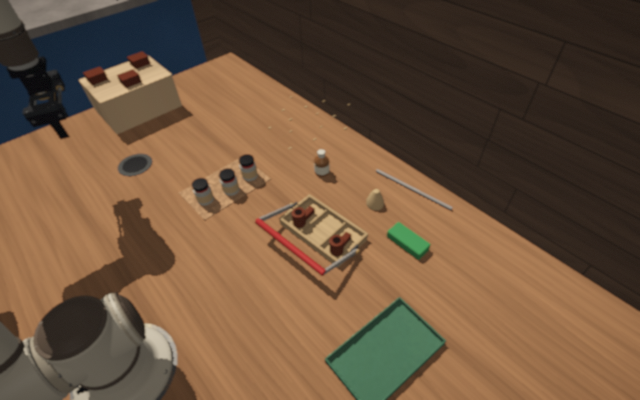

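View pics/a_wrist.png

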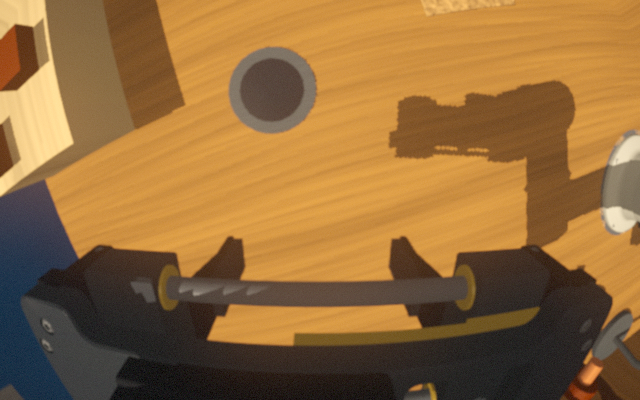

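The pictures show two bowls in the caddy's outer compartments (top view, pixels (302,195) and (349,188)). Three tins stand on the mat (x ≈ 212, rows 198, 226 and 252), and the handle is folded towards the robot. I'll take closer wrist views next.

```bash
cat > h.py <<'E'
from workcell import env
import cv2, numpy as np
from scipy.spatial.transform import Rotation as Ro
def cam(p): return Ro.from_euler('xyz',p["orientation"],degrees=True).as_matrix(), np.array(p["position"])
def ray(p,uv,fish):
    u,v=uv; x=(u-p["cx"])/p["fx"]; y=(v-p["cy"])/p["fy"]
    if fish:
        r=np.hypot(x,y); d=np.array([x/r*np.sin(r),-y/r*np.sin(r),-np.cos(r)]) if r>1e-9 else np.array([0,0,-1.])
    else: d=np.array([x,-y,-1.])
    R,t=cam(p); return t,R@d
def plane(p,uv,z,fish=True):
    t,d=ray(p,uv,fish); return t+d*(z-t[2])/d[2]
def proj(p,X,fish=True):
    R,t=cam(p); c=R.T@(np.array(X)-t); x,y,z=c[0],-c[1],-c[2]
    if fish:
        r=np.hypot(x,y); th=np.arctan2(r,z); return np.array([p["cx"]+p["fx"]*th*x/r,p["cy"]+p["fy"]*th*y/r])
    return np.array([p["cx"]+p["fx"]*x/z,p["cy"]+p["fy"]*y/z])
def shot(n,name):
    p=env.grab_frame(n); cv2.imwrite(f"pics/{name}.png",p["image"]); return p
def find(p,*ts):
    for t in ts: print(t,[(np.round(d["xyz"],4).tolist(),round(d["score"],2)) for d in env.search_frame(p,t)])
def st():
    s=env.read_state(); print("t=%.1f"%s["clock"],np.round(s["position"],4),np.round(s["tool_rot"],1),"F",np.round(s["force"],1),"op %.3f"%s["opening"]); return s
D=lambda yaw:[-90,0,yaw]
E
python3 - <<'E'
from h import *
print(env.inverse_kinematics([0.5,0.02,0.28],D(0)),env.inverse_kinematics([0.5,0.02,0.28],D(180)))
env.goto([0.48,0.3,0.28],D(20)); st()
p=shot("wrist","b1"); find(p,"tin_a","mat")
env.goto([0.50,0.0,0.28],D(0)); st()
p=shot("wrist","b2"); find(p,"bowl_a","caddy","bar")
m=env.trace(p,"bowl_a"); print(len(m))
E
```

```text
[ 2.09139053e+01  7.55718637e+00 -1.09846767e+01 -2.54444375e-14
 -7.14581369e+01 -1.10913905e+02] [ 2.09139053e+01  7.55718637e+00 -1.09846767e+01  2.54444375e-14
 -7.14581369e+01  6.90860947e+01]
t=2.7 [0.4798 0.3004 0.2799] [-90.    0.   20.1] F [0.1 0.5 0.2] op 1.000
tin_a [([0.537, 0.3129, 0.0767], 0.74), ([0.4634, 0.2999, 0.0695], 0.68), ([0.3876, 0.3211, 0.0724], 0.56)]
mat [([0.4482, 0.3436, 0.0056], 0.57)]
t=4.0 [0.5003 0.0007 0.2801] [-90.   -0.    0.1] F [-1.  -0.6 -0. ] op 1.000
bowl_a [([0.5491, -0.078, 0.051], 0.72), ([0.5303, 0.057, 0.0538], 0.56)]
caddy [([0.5466, -0.0058, 0.0164], 0.66)]
bar [([0.4493, -0.0187, 0.0649], 0.9), ([0.3876, 0.3048, 0.0604], 0.31)]
2
```

View pics/b1.png

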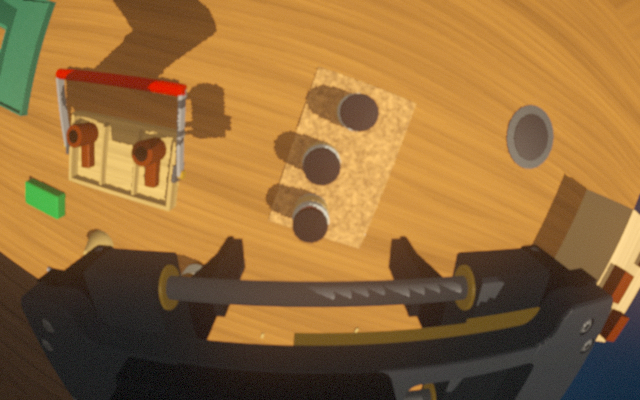

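View pics/b2.png

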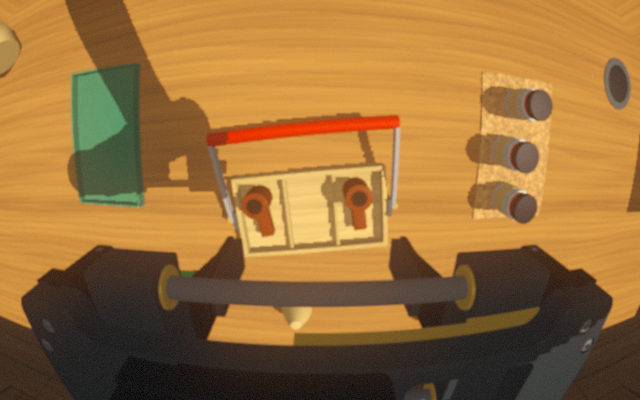

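```bash
cat > q.py <<'E'
from h import *
p=env.grab_frame("wrist")
im=p["image"]
cv2.imwrite("pics/b3.png",cv2.resize(im[150:275,200:420],None,fx=3.6,fy=3.6,interpolation=cv2.INTER_CUBIC))
for n,uv,z in [("bowlR",(256,199),.054),("bowlL",(357,195),.054),("c1",(232,179),.026),("c2",(383,165),.026),("c3",(389,242),.026),("c4",(244,255),.026),("bar1",(208,137),.065),("bar2",(398,121),.065)]:
    print(n,np.round(plane(p,uv,z),4))
E
python3 q.py
```

```text
bowlR [ 0.5361 -0.0793  0.054 ]
bowlL [0.5305 0.0544 0.054 ]
c1 [ 0.515  -0.1185  0.026 ]
c2 [0.4951 0.0934 0.026 ]
c3 [0.6122 0.1107 0.026 ]
c4 [ 0.6346 -0.1102  0.026 ]
bar1 [ 0.4505 -0.1363  0.065 ]
bar2 [0.4318 0.1017 0.065 ]
```

View pics/b3.png

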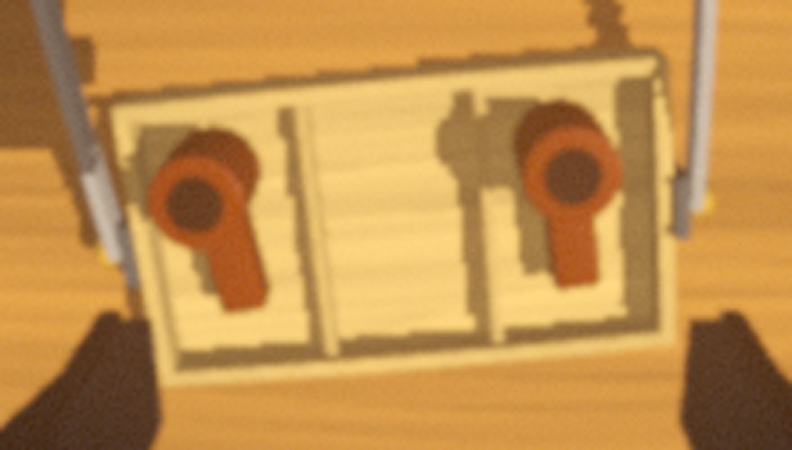

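```bash
python3 - <<'E'
from h import *
p=env.grab_frame("wrist")
z=lambda a,b:(a/3.6+200,b/3.6+150)
for n,uv,h in [("bowlR",z(194,202),.054),("bowlL",z(570,172),.054),("c1",z(110,102),.026),("c2",z(660,55),.026),("c3",z(672,340),.026),("c4",z(168,383),.026)]:
    print(n,np.round(plane(p,uv,h),4))
find(p,"tray")
E
```

```text
bowlR [ 0.546  -0.0829  0.054 ]
bowlL [0.5343 0.0562 0.054 ]
c1 [ 0.5139 -0.1208  0.026 ]
c2 [0.4955 0.0937 0.026 ]
c3 [0.6163 0.1072 0.026 ]
c4 [ 0.6369 -0.1064  0.026 ]
tray [([0.5453, -0.0771, 0.0521], 0.71), ([0.4419, -0.3479, 0.0046], 0.67)]
```

```bash
cat >> h.py <<'E'
C=np.array([0.5657,-0.0066]); CY=5.6
def cad(x,y):
    a=np.radians(CY); return C+np.array([x*np.cos(a)-y*np.sin(a), x*np.sin(a)+y*np.cos(a)])
def pick(x,y,yaw,ztip,open_mm,force,lift=0.14):
    env.gripper_to(open_mm/87)
    env.goto([x,y,lift],D(yaw))
    hit=env.move_straight([x,y,ztip],rate=0.1,force_limit=8)
    env.gripper_to(0,grasp_force=force); s=st(); print("hit",hit,"width",s["opening"]*87)
    return s
E
python3 - <<'E'
from h import *
env.gripper_to(0.7)
env.goto([0.546,-0.083,0.14],D(95)); st()
p=shot("wrist","c1")
find(p,"bowl_a")
s=pick(0.546,-0.083,95,0.031,60,15)
if s["opening"]*87>25:
    env.move_straight([0.546,-0.083,0.15],rate=0.15); s=st()
    shot("wrist","c2"); shot("side","c3")
E
```

```text
t=6.8 [ 0.5462 -0.0829  0.1403] [-90.   0.  95.] F [0.3 0.1 0.1] op 0.703
bowl_a [([0.5427, 0.0513, 0.0334], 0.64), ([0.5538, -0.0849, 0.0501], 0.63)]
t=9.2 [ 0.5461 -0.083   0.0312] [-90.   0.  95.] F [-0.2 -0.2  2.9] op 0.434
hit False width 37.74135106802184
t=10.1 [ 0.5451 -0.083   0.1489] [-89.9  -0.   95. ] F [-0.2  0.3 -0.6] op 0.428
```

View pics/c2.png

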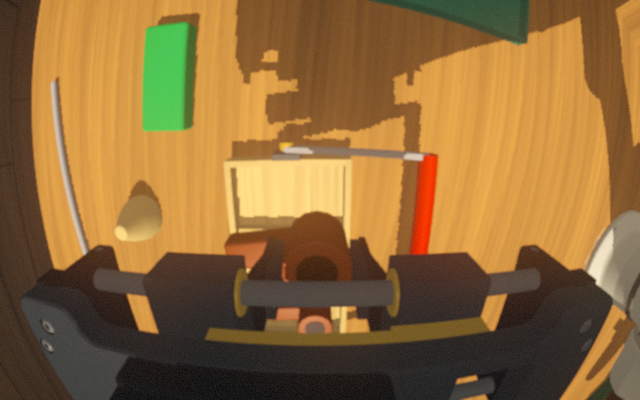

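View pics/c3.png

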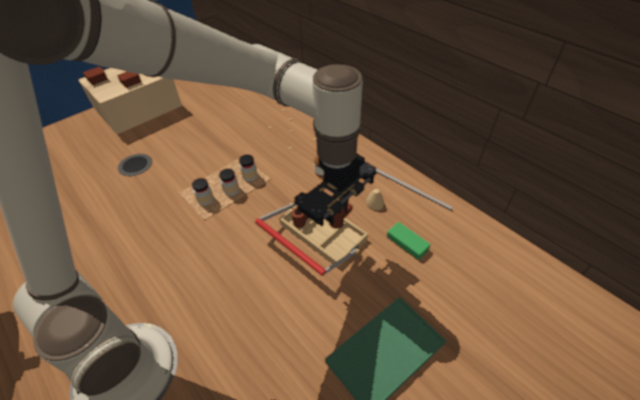

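The bowl is held at a width of 37.7 mm, with the shank towards +x (image left). I'll set it in the tray and then take the second one.

```bash
python3 - <<'E'
from h import *
env.goto([0.40,-0.315,0.12],D(90))
print(env.move_straight([0.40,-0.315,0.030],rate=0.1,force_limit=6)); st()
env.gripper_to(0.65)
env.move_straight([0.40,-0.315,0.13],rate=0.2)
env.goto([0.534,0.0565,0.16],D(95))
p=shot("wrist","d1"); find(p,"bowl_a")
s=pick(0.5345,0.0565,95,0.031,60,15)
if s["opening"]*87>25:
    env.move_straight([0.5345,0.0565,0.15],rate=0.15); s=st()
    shot("wrist","d2")
E
```

```text
True
t=12.2 [ 0.3992 -0.3142  0.0291] [-89.8  -0.1  90. ] F [-0.3  1.5  4.6] op 0.429
bowl_a [([0.545, 0.0539, 0.0492], 0.73)]
t=17.5 [0.5346 0.0565 0.0312] [-90.  -0.  95.] F [-0.6 -0.3  0.7] op 0.433
hit False width 37.68439242937092
t=18.4 [0.5337 0.0563 0.1489] [-89.9   0.   95. ] F [ 0.1  0.5 -1.4] op 0.432
```

View pics/d2.png

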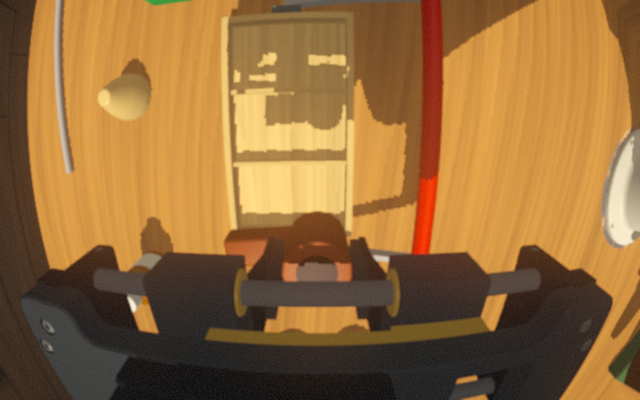

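```bash
python3 - <<'E'
from h import *
env.goto([0.455,-0.388,0.15],D(90))
env.move_straight([0.455,-0.388,0.10],rate=0.15)
print(env.move_straight([0.455,-0.388,0.030],rate=0.1,force_limit=6)); st()
env.gripper_to(0.6)
env.move_straight([0.455,-0.388,0.16],rate=0.2)
env.goto([0.48,-0.18,0.28],D(90))
p=shot("wrist","e1"); find(p,"bowl_a","tray")
env.gripper_to(0)
env.goto([0.46,0.18,0.28],D(-90)); 
p=shot("wrist","e2"); find(p,"tin_a","bowl_a"); p=shot("top","e3"); find(p,"tin_a","bowl_a"); st()
E
```

```text
True
t=21.3 [ 0.454  -0.3875  0.0291] [-89.8  -0.1  90. ] F [-0.3  1.5  4.2] op 0.431
bowl_a [([0.4623, -0.3823, 0.0466], 0.8), ([0.411, -0.3126, 0.0485], 0.72), ([0.4434, -0.3462, 0.0031], 0.28)]
tray [([0.4452, -0.3483, 0.0021], 0.6)]
tin_a [([0.3926, 0.3182, 0.0724], 0.96), ([0.47, 0.302, 0.0694], 0.76)]
bowl_a [([0.4606, 0.1036, 0.0556], 0.59)]
tin_a [([0.3919, 0.3188, 0.0718], 0.68)]
bowl_a [([0.412, -0.3123, 0.0362], 0.87), ([0.4629, -0.3817, 0.0391], 0.78), ([0.3918, 0.3216, 0.0696], 0.63)]
t=27.3 [0.4601 0.1798 0.28  ] [-90.  -0. -90.] F [-0.4 -0.4 -0.3] op 0.002
```

View pics/e1.png

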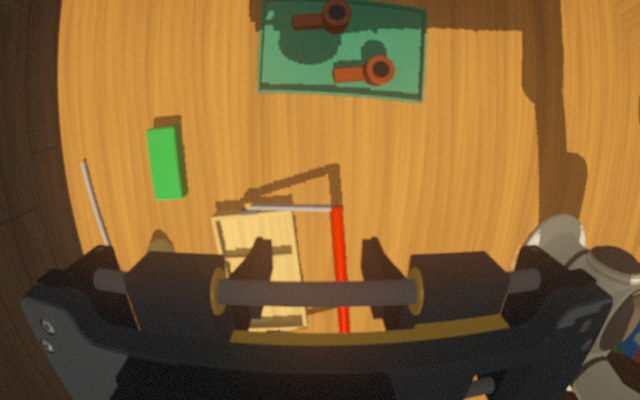

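View pics/e2.png

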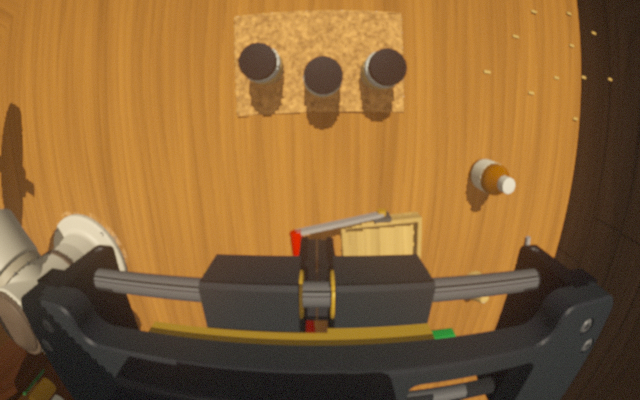

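View pics/e3.png

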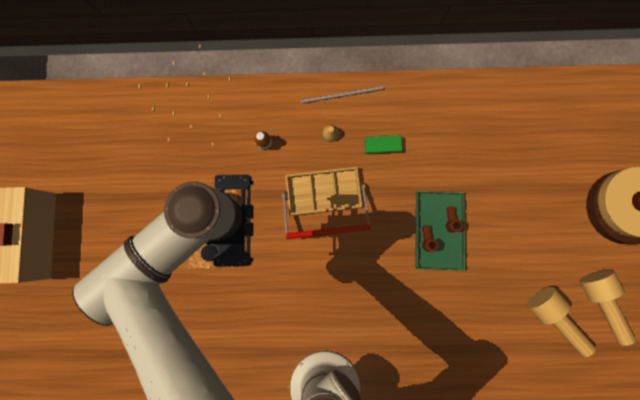

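```bash
cat > tins.py <<'E'
from h import *
p=env.grab_frame("wrist"); im=p["image"]
for d in env.search_frame(p,"tin_a"): print(np.round(d["xyz"],4),round(d["score"],2))
g=cv2.cvtColor(im,cv2.COLOR_BGR2GRAY)
roi=im[0:125,220:420]; cv2.imwrite("pics/f1.png",cv2.resize(roi,None,fx=4,fy=4,interpolation=cv2.INTER_CUBIC))
c=cv2.HoughCircles(cv2.resize(g[0:125,220:420],None,fx=4,fy=4,interpolation=cv2.INTER_CUBIC),cv2.HOUGH_GRADIENT,1,150,param1=80,param2=25,minRadius=60,maxRadius=100)
if c is not None:
  for u,v,r in c[0]: print(u,v,r,np.round(plane(p,(u/4+220,v/4),.073),4))
E
python3 tins.py
```

```text
[0.3948 0.3168 0.0719] 0.9
[0.5406 0.3096 0.0765] 0.9
[0.4709 0.3019 0.0702] 0.71
669.5 268.5 75.4 [0.5447 0.3141 0.073 ]
413.5 301.5 76.6 [0.4686 0.3014 0.073 ]
149.5 244.5 75.3 [0.3908 0.3208 0.073 ]
```

View pics/f1.png

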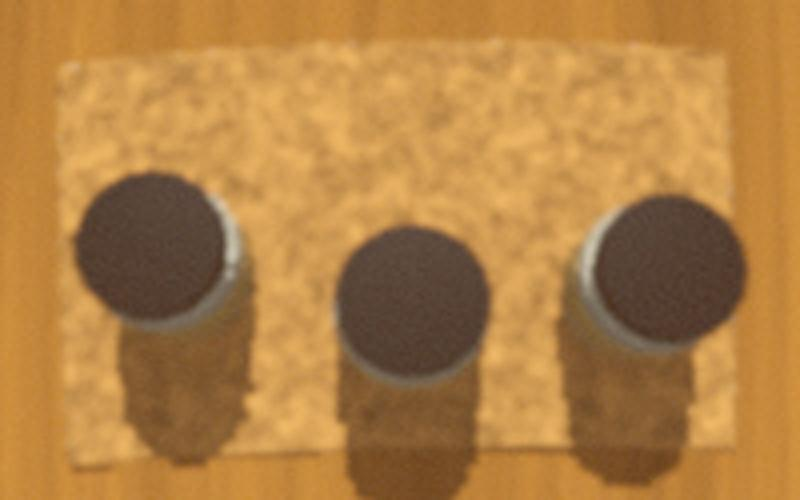

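```bash
python3 - <<'E'
from h import *
for x,y in [(.4686,.3014),(.3908,.3208),(.5447,.3141)]:
    env.goto([x,y,0.10],D(-90))
    p=env.grab_frame("wrist")
    h1=env.move_straight([x,y,0.080],rate=0.1,force_limit=10)
    h=env.move_straight([x,y,0.055],rate=0.015,force_limit=18); s=st(); print(h1,h)
    env.move_straight([x,y,0.11],rate=0.15)
env.goto([0.46,0.18,0.28],D(-90)); shot("side","f2")
exec(open("tins.py").read())
E
```

```text
t=29.7 [0.4689 0.3015 0.0654] [-90.   -0.  -89.9] F [-0.7 -0.5  4.8] op 0.008
False True
t=32.0 [0.3909 0.3209 0.0654] [-90.   -0.  -89.9] F [-2.1  1.2  4.4] op 0.006
False True
t=34.7 [0.545  0.3141 0.0655] [-90.   -0.1 -89.9] F [-0.7  0.2  3.3] op 0.003
False True
[0.5418 0.309  0.0677] 0.84
[0.3917 0.3205 0.0655] 0.74
[0.4647 0.3005 0.0639] 0.59
[0.4596 0.3435 0.0051] 0.54
157.5 250.5 75.4 [0.3927 0.3186 0.073 ]
670.5 270.5 74.7 [0.5436 0.3134 0.073 ]
420.5 308.5 82.9 [0.4697 0.2993 0.073 ]
```

View pics/f1.png

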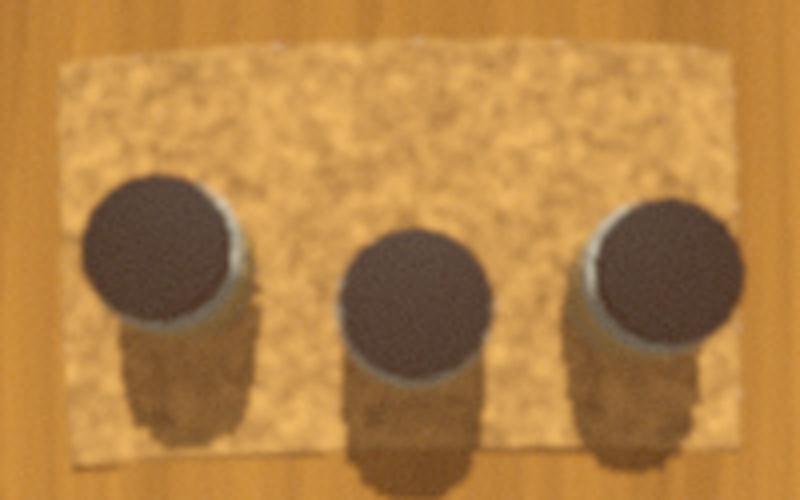

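View pics/f2.png

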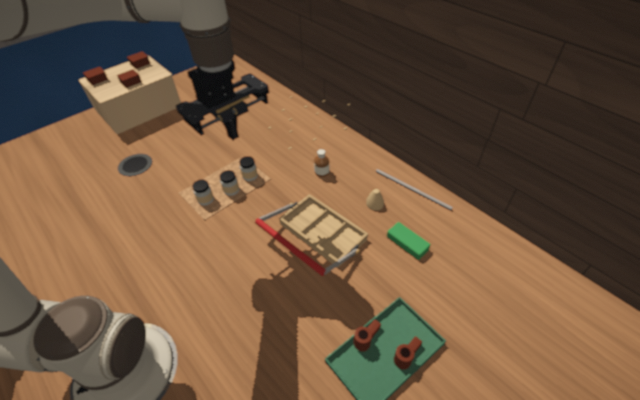

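```bash
cat >> h.py <<'E'
def put(cx,cy,z=0.0305,yaw=None):
    yaw=CY+90 if yaw is None else yaw
    x,y=cad(cx,cy)
    env.goto([x,y,0.16],D(yaw))
    env.move_straight([x,y,0.06],rate=0.15)
    h=env.move_straight([x,y,z-0.003],rate=0.04,force_limit=5); st(); print("place hit",h)
    env.gripper_to(66/87); env.move_straight([x,y,0.15],rate=0.2)
E
cat > one.py <<'E'
from h import *
import sys
x,y,cy=map(float,sys.argv[1:])
env.gripper_to(75/87)
s=pick(x,y,0,0.027,75,25,lift=0.15)
w=s["opening"]*87
if 46<w<54:
    env.move_straight([x,y,0.17],rate=0.15); s=st()
    if s["opening"]*87>46: put(0,cy); 
env.goto([0.46,0.18,0.28],D(-90))
exec(open("tins.py").read()); shot("side","g%d"%int(x*1000))
E
python3 one.py .3908 .3208 .07
```

```text
t=43.9 [0.3909 0.321  0.0272] [-90.  -0.   0.] F [-0.7 -0.1  2.2] op 0.570
hit False width 49.554100039960574
t=45.0 [0.3902 0.3201 0.1689] [-90.1   0.1  -0. ] F [ 0.6  0.7 -2. ] op 0.566
t=48.4 [0.5583 0.0629 0.03  ] [-89.9   0.   95.6] F [-0.2 -0.8  3.1] op 0.572
place hit True
[0.5416 0.3126 0.0694] 0.94
[0.5485 0.0781 0.0373] 0.59
[0.467  0.3002 0.0641] 0.57
412.5 306.5 76.6 [0.4681 0.2999 0.073 ]
660.5 275.5 77.5 [0.5417 0.3117 0.073 ]
```

```bash
ls pics
```

```text
a_side.png
a_top.png
a_wrist.png
b1.png
b2.png
b3.png
c1.png
c2.png
c3.png
d1.png
d2.png
e1.png
e2.png
e3.png
f1.png
f2.png
g390.png
```

View pics/g390.png

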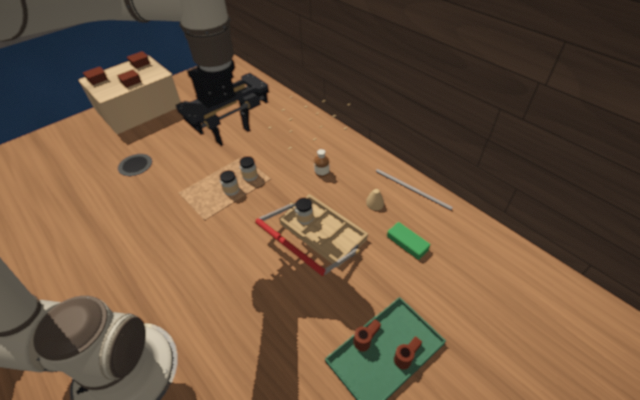

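```bash
python3 one.py .4685 .301 0.0; python3 one.py .5440 .3132 -.07
```

```text
t=59.0 [0.4687 0.3013 0.0272] [-90.  -0.   0.] F [-0.  1.  2.] op 0.567
hit False width 49.37034064868876
t=60.1 [0.4678 0.3004 0.1688] [-90.1   0.1  -0. ] F [-0.4  0.  -2. ] op 0.567
t=63.6 [ 0.5652 -0.0067  0.03  ] [-89.9   0.   95.6] F [-0.2 -0.4  3.8] op 0.568
place hit True
[0.5501 0.0807 0.0397] 0.83
[0.5416 0.309  0.07  ] 0.71
661.5 269.5 68.8 [0.542  0.3135 0.073 ]
t=74.0 [0.5442 0.3135 0.0272] [-90.  -0.   0.] F [-0.7  0.6  1.5] op 0.568
hit False width 49.41713835812388
t=75.1 [0.5433 0.3127 0.1687] [-90.1   0.1  -0. ] F [-0.5  0.7 -1.1] op 0.572
t=78.6 [ 0.5719 -0.0763  0.03  ] [-89.9   0.   95.6] F [0.2 0.5 2.5] op 0.573
place hit True
[ 0.5626 -0.0584  0.0583] 0.84
[0.5479 0.0794 0.0375] 0.82
[0.5485 0.0061 0.0274] 0.48
```

View pics/g544.png

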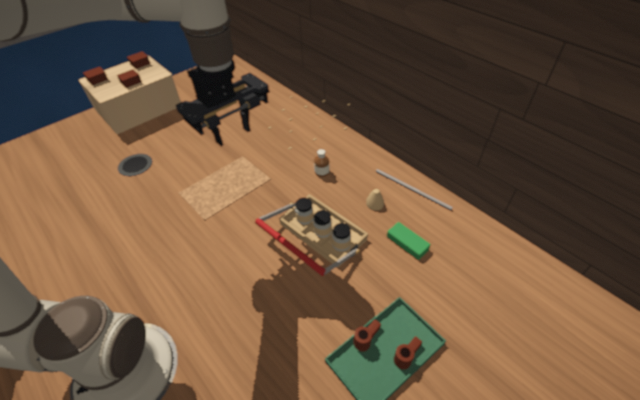

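```bash
python3 - <<'E'
from h import *
env.goto([0.50,0.0,0.28],D(0))
p=shot("wrist","h1"); find(p,"tin_a","bowl_a","bar"); st()
im=p["image"]; cv2.imwrite("pics/h2.png",cv2.resize(im[90:275,190:420],None,fx=3.2,fy=3.2,interpolation=cv2.INTER_CUBIC))
E
```

```text
tin_a [([0.5568, -0.0074, 0.0659], 0.6), ([0.5474, 0.0565, 0.0704], 0.55), ([0.5654, -0.0711, 0.0693], 0.55)]
bowl_a [([0.4234, -0.2889, 0.0325], 0.97), ([0.4608, -0.3777, 0.023], 0.88)]
bar [([0.5501, 0.0573, 0.0703], 0.74), ([0.445, -0.0193, 0.0655], 0.67)]
t=86.0 [5.0e-01 1.0e-04 2.8e-01] [-90.  -0.   0.] F [-0.3  1.   0.1] op 0.758
```

View pics/h2.png

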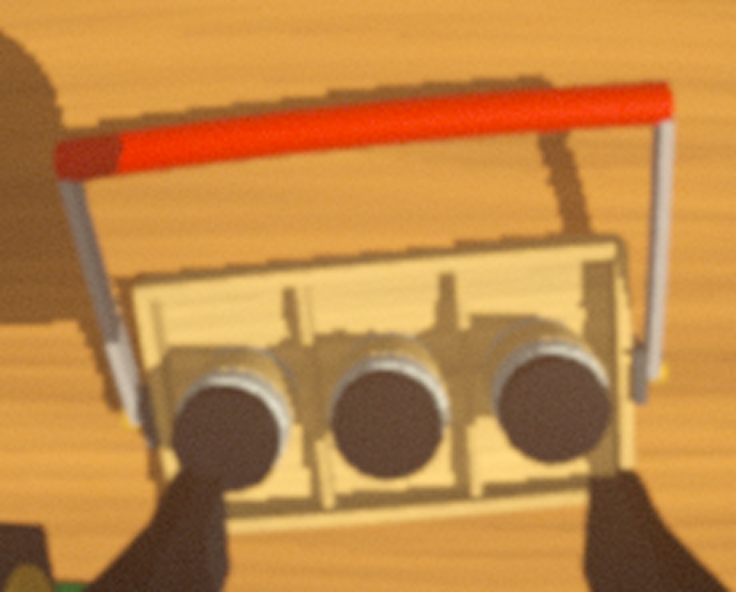

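View pics/h1.png

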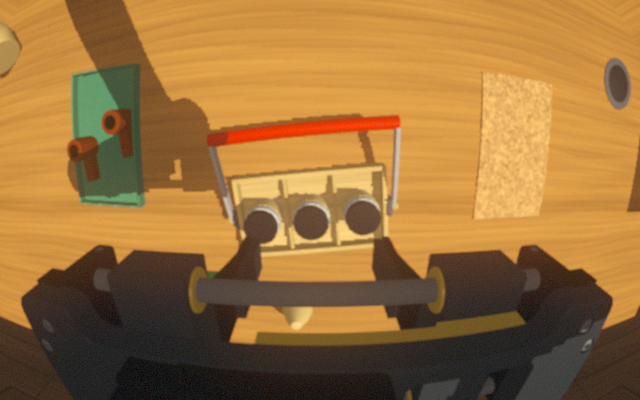

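```bash
cat > bar.py <<'E'
from h import *
from scipy.optimize import least_squares
obs=[]
for n in("side","top","wrist"):
    p=shot(n,"bar_"+n); im=p["image"].astype(int); b,g,r=im[...,0],im[...,1],im[...,2]
    m=((r>90)&(g<0.35*r)&(b<0.35*r)).astype(np.uint8)
    k,l,s,c=cv2.connectedComponentsWithStats(m); 
    i=1+np.argmax(s[1:,4]); pts=np.argwhere(l==i)[:,::-1].astype(float)
    mu=pts.mean(0); u,sv,vt=np.linalg.svd(pts-mu,full_matrices=False); t=(pts-mu)@vt[0]
    print(n,s[i],mu+vt[0]*t.min(),mu+vt[0]*t.max()); 
    obs.append((p,mu,vt[0],n))
    if n=="wrist":
        e=[mu+vt[0]*t.min(),mu+vt[0]*t.max()]
        for z in(.045,.055,.065,.075): a,bb=plane(p,e[0],z),plane(p,e[1],z); print(z,a[:2],bb[:2],"len",np.linalg.norm(a-bb))
# mid of bar triangulated: use line directions: fit q, dx, dy
def axis(v):
    q,dx,dy,yaw=v; a=np.radians(yaw); c=np.cos(a);s=np.sin(a)
    o=[]
    for y in np.linspace(-.121,.121,9):
        x=-.13*np.cos(q+.18); o.append([C[0]+dx+x*c-y*s,C[1]+dy+x*s+y*c,.02+.13*np.sin(q+.18)])
    return np.array(o)
def f(v):
    r=[]
    P=axis(v)
    for p,mu,d,n in obs:
        uv=np.array([proj(p,X,n=="wrist") for X in P])
        r+=list((uv.mean(0)-mu)); nrm=np.array([-d[1],d[0]]); 
        e=(uv-mu)@nrm; r+=[e[0]-e[-1]]
    return r+[v[1]/.002,v[2]/.002,(v[3]-CY)/1]
s=least_squares(f,[.1,0,0,CY]); print(s.x,np.round(s.fun,2),"mid",axis(s.x)[4])
E
python3 bar.py; python3 - <<'E'
import sys;sys.path.insert(0,'.')
from h import *
p=env.grab_frame("wrist")
for uv in[(78,150),(115,121)]: print(plane(p,uv,.052))
p=env.grab_frame("top"); find(p,"bowl_a","tray")
E
```

```text
side [257 220  67  54 264] [256.59154493 220.51835236] [322.58806403 272.52276982]
top [286 225  76  14 458] [361.2906344  227.65023747] [285.77318811 235.9317474 ]
wrist [ 208  117  192   29 2232] [398.90647976 120.0315334 ] [207.66193605 138.49911458]
0.045 [0.43122406 0.10749588] [ 0.45390191 -0.14506908] len 0.2535810382500807
0.055 [0.43087119 0.10480277] [ 0.45297922 -0.14141602] len 0.24720933787189456
0.065 [0.43051832 0.10210966] [ 0.45205652 -0.13776295] len 0.24083763749370835
0.075 [0.43016544 0.09941656] [ 0.45113383 -0.13410989] len 0.2344659371155221
[ 1.42576585e-01 -4.09559377e-04  3.41465685e-03  5.10044816e+00] [ 0.48 -0.13 -0.01  2.51 -0.69 -0.03  0.11 -0.39  0.4  -0.2   1.71 -0.5 ] mid [ 0.44248381 -0.01414651  0.06121147]
[ 0.4542295  -0.37702912  0.052     ]
[ 0.4173803  -0.29185035  0.052     ]
bowl_a [([0.4669, -0.3803, 0.0437], 0.88)]
tray [([0.434, -0.3498, 0.0045], 0.72), ([0.7175, 0.1666, 0.0586], 0.71), ([0.4423, -0.0269, 0.0699], 0.37)]
```

View pics/bar_side.png

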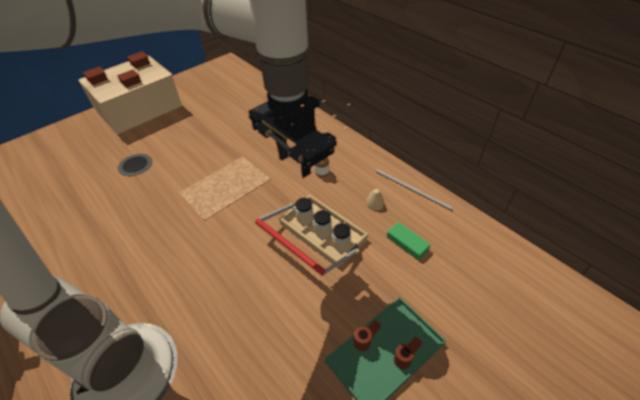

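```bash
python3 - <<'E'
from h import *
env.goto([0.44,-0.24,0.30],D(90))
p=shot("wrist","i1"); find(p,"bowl_a"); st()
E
```

```text
bowl_a [([0.4588, -0.3866, 0.0532], 0.92), ([0.4253, -0.3033, 0.0478], 0.61)]
t=88.3 [ 0.4401 -0.2397  0.2999] [-90.  -0.  90.] F [0.1 0.3 0.2] op 0.755
```

View pics/i1.png

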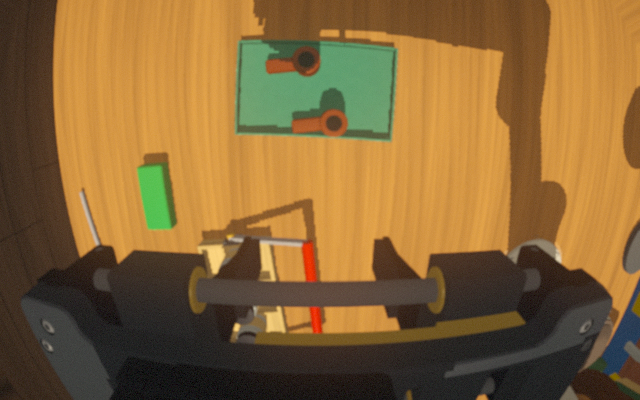

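```bash
python3 - <<'E'
from h import *
p=env.grab_frame("wrist")
for uv in[(306,61),(334,122)]: print(plane(p,uv,.052)[:2])
c=np.array([plane(p,uv,.02)[:2] for uv in[(240,41),(396,48),(391,140),(236,133)]]); print(c,c.mean(0))
print(env.inverse_kinematics([0.44,-0.0145,0.10],D(95.6)),env.inverse_kinematics([0.588,0.0,0.1],D(95.6)))
E
```

```text
[ 0.4540835  -0.38450306]
[ 0.41749348 -0.30311243]
[[ 0.54963608 -0.42365453]
 [ 0.32695043 -0.41324757]
 [ 0.33209867 -0.27731068]
 [ 0.55764005 -0.28801602]] [ 0.44158131 -0.3505572 ]
[ 19.39614125  12.26940526 -34.26460936   0.         -43.46598538
 -13.79614125] [ 15.7695424   24.98951136 -14.13428155   0.         -50.87620709
 -10.1695424 ]
```

```bash
cat > hd.py <<'E'
from h import *
H=C+np.array([-0.0004,0.0025])  # hinge xy
def barpos(q,r=.13):
    a=np.radians(CY); x=-r*np.cos(q+.18); return np.array([H[0]+x*np.cos(a),H[1]+x*np.sin(a),.02+r*np.sin(q+.18)])
E
python3 - <<'E'
from hd import *
env.gripper_to(40/87)
b=barpos(.13); print(b)
env.goto([b[0],b[1],0.14],D(95.6))
p=shot("wrist","j0")
h=env.move_straight([b[0],b[1],b[2]-.019],rate=0.08,force_limit=6); st(); print(h)
if not h:
    env.gripper_to(0,grasp_force=12); st(); shot("wrist","j1")
E
```

```text
[ 0.4420875  -0.01618109  0.05965762]
t=91.6 [ 0.4425 -0.016   0.0411] [-90.1  -0.   95.6] F [0.1 0.1 0.1] op 0.460
False
t=92.1 [ 0.4433 -0.0159  0.041 ] [-90.1  -0.   95.6] F [ 3.6 -0.7 -0.7] op 0.203
```

View pics/j1.png

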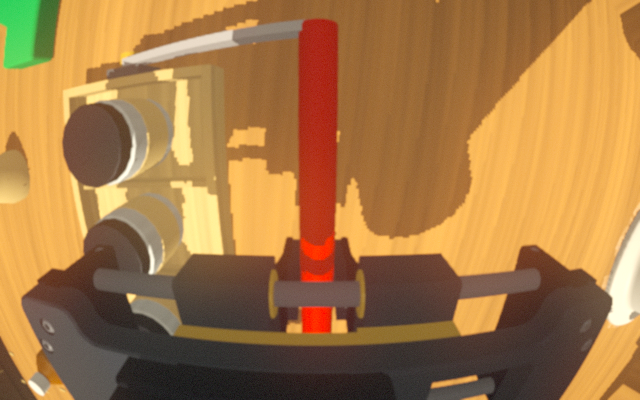

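```bash
python3 - <<'E'
from hd import *
H+=np.array([.0015,0])
for q in np.arange(.2,0.9,.1):
    b=barpos(q)
    h=env.move_straight([b[0],b[1],b[2]-.019],rate=0.06,force_limit=20); s=st()
    if h: print("HIT",q); break
E
```

```text
t=92.5 [ 0.4462 -0.0158  0.0492] [-90.   -0.   95.6] F [-0.5  1.4  0.2] op 0.207
t=92.8 [ 0.4513 -0.0153  0.0611] [-89.9  -0.   95.6] F [-2.4  3.5  1.5] op 0.200
t=93.2 [ 0.4575 -0.0148  0.0725] [-89.9   0.   95.6] F [-4.8  5.6  3. ] op 0.200
t=93.6 [ 0.4645 -0.0142  0.083 ] [-89.8   0.   95.6] F [-5.9  4.7  3.7] op 0.201
t=94.0 [ 0.4722 -0.0134  0.0927] [-89.7   0.   95.6] F [-7.8  4.5  6.3] op 0.200
t=94.3 [ 0.4806 -0.0128  0.1015] [-89.5   0.   95.6] F [-10.6   5.2  10.2] op 0.203
t=94.7 [ 0.4907 -0.0121  0.1098] [-89.5   0.1  95.6] F [-12.2   4.6  12.7] op 0.201
```

```bash
python3 - <<'E'
from hd import *
H+=np.array([.0015,0])
env.gripper_to(25/87); s=st()
x0,y0,z0=s["position"]
shot("wrist","k0")
for q in np.arange(.9,1.75,.1):
    b=barpos(min(q,1.56)); ex=.004 if q<1.56 else .006
    h=env.move_straight([b[0]+ex,b[1],b[2]-.017],rate=0.05,force_limit=18); s=st()
    if h: print("HIT",q); break
shot("wrist","k1"); shot("side","k2")
E
```

```text
t=95.2 [ 0.4942 -0.0117  0.109 ] [-89.9   0.   95.6] F [-3.8 -2.1  3.7] op 0.287
t=95.7 [ 0.5107 -0.0098  0.1176] [-90.1  -0.   95.6] F [-2.2 -0.2  0.1] op 0.290
t=96.1 [ 0.5232 -0.0085  0.1236] [-90.2  -0.   95.6] F [ 0.5 -0.4  0.4] op 0.287
t=96.5 [ 0.535  -0.0075  0.1278] [-90.2  -0.   95.6] F [-0.1  0.  -0.5] op 0.286
t=96.9 [ 0.5473 -0.0063  0.1307] [-90.1  -0.   95.6] F [0.3 0.  0.1] op 0.286
t=97.3 [ 0.56   -0.0051  0.1324] [-90.1  -0.   95.6] F [ 0.6 -0.1 -0.2] op 0.291
t=97.8 [ 0.5728 -0.0038  0.1329] [-90.1  -0.   95.6] F [ 0.5  0.1 -0.7] op 0.287
t=98.2 [ 0.5856 -0.0026  0.1321] [-90.1  -0.   95.6] F [ 0.1  0.9 -1.1] op 0.286
t=98.5 [ 0.5914 -0.0025  0.1307] [-89.5   0.   95.6] F [-7.7 -0.4  5.5] op 0.290
t=98.8 [ 0.5914 -0.0026  0.1308] [-89.5   0.   95.6] F [-8.3  0.2  5. ] op 0.286
```

View pics/k1.png

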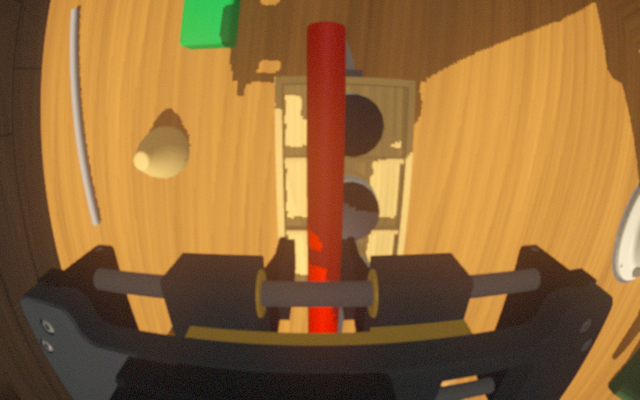

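View pics/k2.png

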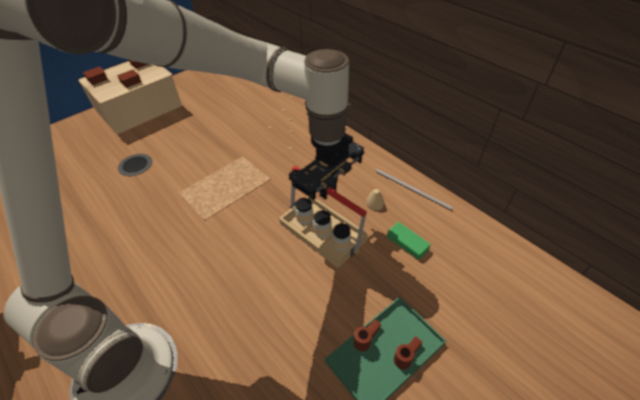

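```bash
python3 - <<'E'
from hd import *
s=st(); x,y,z=s["position"]
print(env.move_straight([x+.008,y+.001,z],rate=0.03,force_limit=10)); s=st()
env.dwell(.4)
x,y,z=env.read_state()["position"]
env.move_straight([x-.004,y,z],rate=0.03); st()
env.gripper_to(45/87); st()
x,y,z=env.read_state()["position"]
env.move_straight([x,y,.26],rate=0.1)
env.goto([0.40,0.12,0.38],D(0)); st()
p=shot("wrist","l1"); find(p,"tin_a","bowl_a")
env.goto([0.25,0.45,0.35],D(90)); st()
exec(open("bar.py").read())
p=obs[1][0]; find(p,"bowl_a","tin_a","oil","cone","wax")
E
```

```text
t=98.8 [ 0.5914 -0.0025  0.1307] [-89.5   0.   95.6] F [-8.  -0.4  5.6] op 0.289
True
t=99.1 [ 0.591  -0.0027  0.1297] [-88.9   0.   95.5] F [-0.   0.4  0.5] op 0.291
t=99.7 [ 0.586  -0.0029  0.1296] [-88.9   0.   95.5] F [ 0.1 -0.3 -0.6] op 0.294
t=100.4 [ 0.5862 -0.0028  0.1295] [-88.9   0.   95.5] F [-0.2 -0.2 -0.6] op 0.519
t=103.7 [0.4001 0.12   0.3797] [-90.   0.   0.] F [-0.1  0.2  0.4] op 0.520
tin_a [([0.5525, -0.0063, 0.0635], 0.98), ([0.5546, -0.068, 0.0509], 0.91), ([0.542, 0.0676, 0.0652], 0.57)]
bowl_a [([0.4549, -0.3764, 0.0222], 0.76), ([0.4225, -0.2897, 0.0335], 0.64), ([0.5328, 0.0216, 0.011], 0.4)]
t=105.2 [0.2505 0.4495 0.3503] [-90.   -0.   89.9] F [ 0.6 -0.1 -0.5] op 0.516
side [293 168  72  48 329] [293.29856321 168.53154702] [363.73154548 213.42121171]
top [277 169  90  16 512] [366.11356257 170.98693218] [276.80023135 181.26388126]Traceback (most recent call last):
  File "<stdin>", line 13, in <module>
  File "<string>", line 8, in <module>
    return _wrapfunc(a, 'argmax', axis=axis, out=out, **kwds)
    return bound(*args, **kwds)
ValueError: attempt to get argmax of an empty sequence
```

View pics/l1.png

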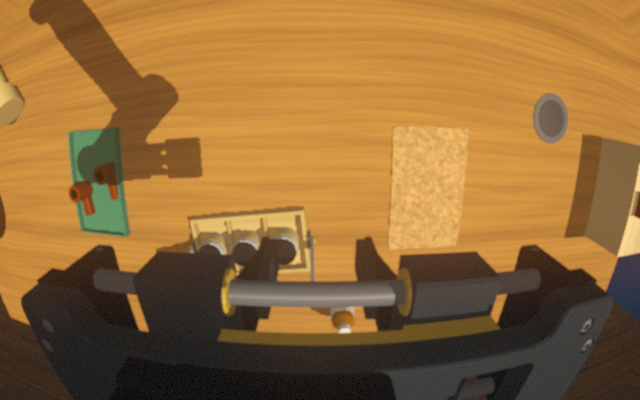

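View pics/bar_side.png

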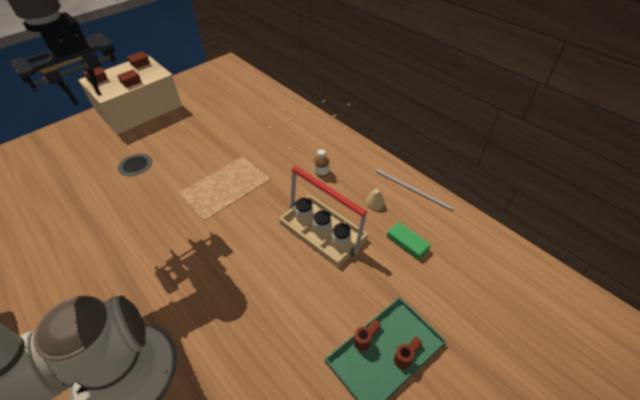

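View pics/bar_top.png

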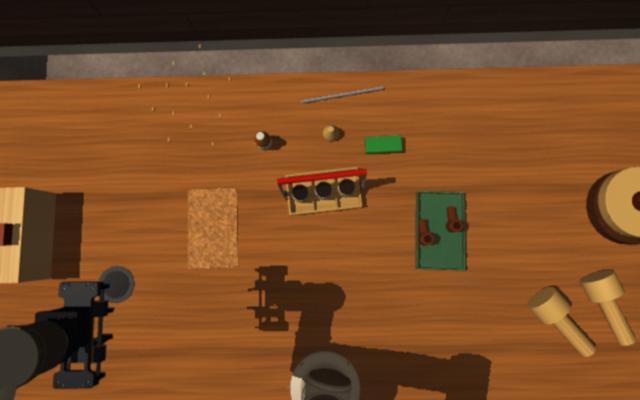

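```bash
sed 's/"side","top","wrist"/"side","top"/; s/\[.1,0,0,CY\]/[1.5,0,0,CY]/' bar.py > bar2.py; python3 bar2.py; python3 - <<'E'
from h import *
p=env.grab_frame("side"); find(p,"bowl_a","tin_a","oil","cone","wax")
cv2.imwrite("pics/m1.png",cv2.resize(p["image"][150:380,260:460],None,fx=2.6,fy=2.6,interpolation=cv2.INTER_CUBIC))
E
```

```text
side [293 168  72  48 328] [293.30965718 168.51457821] [363.72391528 213.43279326]
top [277 169  90  16 509] [366.11522586 171.00367551] [276.79994478 181.25741787]
[ 1.57033374e+00 -1.65354922e-04 -2.26917383e-03  5.43961601e+00] [-1.68 -1.78  0.23  0.69 -0.54  0.14 -0.08 -1.13 -0.16] mid [ 0.58864478 -0.0066685   0.14791043]
bowl_a [([0.4176, -0.3026, 0.0391], 0.84), ([0.4513, -0.3888, 0.0467], 0.73)]
tin_a [([0.559, -0.0185, 0.0551], 0.85), ([0.564, -0.0812, 0.0605], 0.78), ([0.5471, 0.0491, 0.0565], 0.58)]
oil []
cone [([0.7335, -0.0388, 0.03], 0.83)]
wax [([0.6928, -0.1994, 0.0308], 0.7), ([0.4513, -0.3907, 0.0444], 0.58), ([0.425, -0.3512, 0.0041], 0.21)]
```

View pics/m1.png

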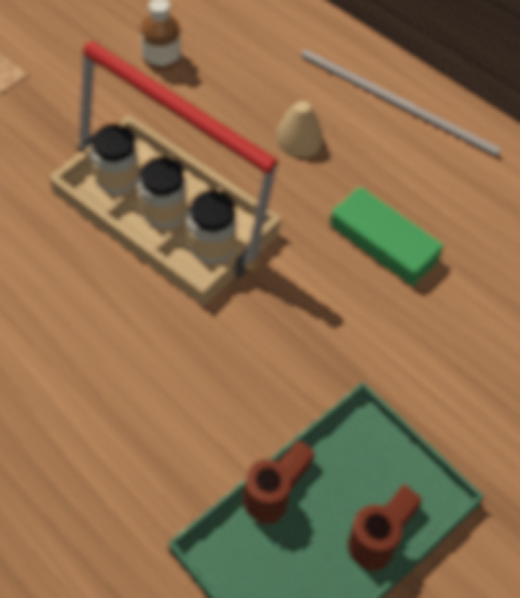

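```bash
python3 - <<'E'
from h import *
st(); env.close_job()
E
```

```text
t=105.7 [0.2501 0.4499 0.35  ] [-90.  -0.  90.] F [ 0.2 -0.2 -0.5] op 0.518
the job is handed in; nothing more can be done
```

The job is handed in at 105.7 s of the 210 s allowed. All three steps look complete in the last pictures, though handing in gave no verdict.

- **Bowls:** I moved both bowls that were there from the caddy into the tray. One was later knocked about 2 cm towards a tray wall. It still stood inside, about 47 mm off the tray's centre against the 67 mm limit, so I left it.
- **Tins:** I pressed all three lids; each stopped at about 65.4 mm above the bench, against 65 mm expected for fully home. I then set one tin in each compartment, each at the height expected for the floor. The last pictures show all three upright.
- **Handle:** It started at about 0.13 rad, not 0. While I gripped the bar, the side force grew to about 18 N, so I loosened the fingers and pushed the bar the rest of the way. I pushed it against its end stop until the force limit tripped. The camera fit then gave about 1.57 rad, against the stop at 1.56, with 1–2 pixel residuals.
- **Bystanders:** The cone and wax bar were where they started. On the last check the network did not find the oil bottle, but the pictures show it upright in its place.

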